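Seat a fragile stone dental cast in the curing station and lower its shield

TASK

Take the yellow stone dental cast from the steel tray and set it down softly, teeth up, on the sloping black bed of the curing station, flat on the bed, midway between the two white lines, long way up the slope and with its lower end close against the blue lip; it chips easily, so squeeze it with no more than about 30 N and do not drop it or press the sprung bed down to its stop. Let go of it, then swing the orange shield all the way down over it by its tab, slowly, without slamming, and leave the other things where they are.

Things in the scene. Friction and masses are not known exactly. Their poses are not given: they have to be found in the camera images.
- cast_center (a point): Yellow stone dental cast, 70 (x) x 48 (y) x 40 mm high, 110 to 230 g, loose, teeth up in the tray. Plain-sided block 30 mm high, tooth row above it. Point: its centre, 20 mm above the underside; x along its length (either end may face down the slope), z up out of the teeth. Fragile: grip at most 30 N; blows over 30 N chip it.
- white_cast_center (a point): A white dental cast of the same shape and size, loose in the same tray; a bystander. Point and axes as for the yellow one.
- tray: Shallow stainless tray, fixed to the bench, 190 (x) x 285 (y) mm, rim 14 mm high, floor and walls 3 mm thick. Origin at the centre of its underside; z up.
- station: The white light-curing station as a whole, fixed, base 200 x 200 x 22 mm with the sloping bed, two hinge posts and the shield. Origin under the middle of the bed at bench height; x level, away from the robot.
- bed: Sloping black bed of the fixed station, 130 (x) x 170 (y) mm. Origin: centre of its surface, 75 mm above the bench; x up the slope, away from the robot; z square to it, leaning 25 degrees to the robot. Sprung: gives up to 10 mm along z, 2 N to start, 17 N at the stop. Blue lip at the foot, 12 mm high, inner face x -60 mm: a cast touching it is centred at x -25. White lines at y ±70, posts y ±92.
- shield (a joint): Hinge of the orange see-through shield, rad: 0 = fully down (parallel to the bed, 65 mm above it, clear of the cast), grows as it swings up and away from the robot, at most 2.1; 1.57 = square to the bed. Starts up, at 1.75 to 2.0. Stiff: it stays where it is left and moves with 1 to 2 N at the tab.
- shield_hinge (a point): Middle of the shield's hinge line, which runs along the bed's y axis, at x = 65, z = 65 mm of the bed. Fixed. Its axes are the station's: x level, away from the robot, y along the hinge, z up.
- shield_tab (a point): Orange grip tab at the shield's free end, 30 mm wide (along the hinge line), 18 mm thick, 38 mm beyond the round 124 mm plate. Point: 150 mm from the hinge line, mid-width, 16 mm from the tab's end. -x points out of the tab's end, away from the hinge; y is the hinge line. Its two side edges can be pinched while it turns.
- handpiece: Black curing-light handpiece lying on the bench, 190 mm long, 26 mm thick; a bystander.
- jar: White plastic jar, 60 mm across, 75 mm high, standing on the bench; a bystander.
- cup: Green plastic cup, 72 mm across, 85 mm high, standing on the bench; a bystander.
Things that resemble listed ones, but are neither listed nor needed, are in the scene too. Several things look just like the part that bears cast_center: the one meant starts farthest to the robot's right.

How it is judged (in metres and radians):
On the way:
1. the yellow cast lies seated on the bed and is let go, with the shield still up (x of cast_center in the frame of bed between -0.034 and -0.013 m and y of cast_center in the frame of bed between -0.025 and 0.025 m and z of cast_center in the frame of bed between 0.015 and 0.024 m and angle between the z axis of cast_center and the z axis of bed, either way round below 0.1 rad and angle between the x axis of cast_center and the x axis of bed, either way round below 0.2 rad and angle between cast_center's own z axis and vertical below 0.7 rad and contact force between the fingers and cast below 0.1 N and value of joint shield above 1.2 rad), for 0.2 s.
At the end, for the whole second after the job is handed in: The shield is down (within 0.08 rad) and the yellow cast rests, released, teeth up: flat on it within 0.1 rad, within 25 mm of midway, lower end within about 12 mm of the lip, its length within 0.2 rad of the slope's direction (x of cast_center in the frame of bed between -0.034 and -0.013 m and y of cast_center in the frame of bed between -0.025 and 0.025 m and z of cast_center in the frame of bed between 0.015 and 0.024 m and angle between the z axis of cast_center and the z axis of bed, either way round below 0.1 rad and angle between the x axis of cast_center and the x axis of bed, either way round below 0.2 rad and angle between cast_center's own z axis and vertical below 0.7 rad and contact force between the fingers and cast below 0.1 N and value of joint shield below 0.08 rad and linear speed of cast below 0.01 m/s); the robot touches nothing.
It fails at once if the cast is squeezed or struck by the fingers (over 40 N a side, 80 N both sides together) (contact force between the fingers and cast above 80 N).
It fails at once if the cast is knocked, dropped or pressed on the station (over 30 N) or tray (over 60 N) (contact force between cast and station above 30 N or contact force between cast and tray above 60 N).
It fails at once if the shield is slammed (falls faster than 2.5 rad/s) (velocity of joint shield below -2.5 rad/s).
It fails at once if the white cast, handpiece, jar or cup is moved more than 20 mm (distance of any of white_cast_center, handpiece, jar, cup from where it was at the start of the episode above 0.02 m).
It also fails if it takes over 58 s, if anything falls off the work surface, if the arm or the gripper's body presses on something with over 40 N, if the wrist force passes 120 N, or if a joint passes its speed limit or range.

ROBOT

A 7-joint arm with a two-finger parallel gripper is mounted at the origin on the work surface. World frame = base frame: x ahead of the robot, y to its left, z up, the work surface at z = 0. Lengths are in m, angles in degrees, forces in N, time in s.
With the tool pointing down it reaches from about 0.425 to 0.975 m from the base axis. Payload 16.7 kg.
Tool frame: the origin (TCP) lies at the very end of the fingers, on their centre line; the grasp point (between the pads) lies 19 mm behind it; z points along the fingers, y is the line along which they close (so a half turn about z gives the same grasp; the last joint's range is limited). The gripper opens to 85 mm and grips with 20 to 120 N. Pads are 22 mm wide; open, the fingers measure 114 mm over their backs; the gripper's body (76 mm by 85 mm) begins 54 mm behind the grasp point. The pads swing forward as they close: fully open they stand 13 mm farther back than shut.
Start: joints at [67.81, 24.414, 4.234, 92.017, -1.954, 63.644, -3.845], TCP at [0.159, -0.656, 0.231] pointing down, gripper open.
Joint ranges: [-163.25, 163.25], [-28.42, 122.38], [-70.27, 78.77], [12.13, 141.07], [-58.53, 238.53], [9.26, 117.41], [-156.51, 156.51]. Speed limits (degrees/s): [108.29, 108.29, 136.94, 136.94, 172.46, 172.46, 172.46].

INTERFACE

Orientations are given as [roll, pitch, yaw] about the fixed x, y, z axes, in that order (R = Rz(yaw) Ry(pitch) Rx(roll)).
In Python, from rig import bot, open_gripper, grab, kinematics, optics gives the robot as it stands. The module is installed in compiled form; this text tells all that it offers. Calls block until the motion is done:
- bot.movep(position, orientation): joint-space move of the TCP to a pose.
- bot.servo_line(position, rotation=None, vel=0.15): straight line of the TCP; rotation=None keeps the orientation; vel is the mean speed in m/s.
- bot.move_joints(angles): joint-space move.
- open_gripper() and grab(force=None): open the fingers fully, or close them until they stop; force is the grip in N (None keeps the last).
- bot.dwell(seconds).
- kinematics.inverse_kinematics(position, orientation): joint angles nearest the present ones, or None.
- bot.state(): the state.
- optics.read_camera(name): name is "side" or "top"; returns a dict with "pixels" (480x640x3 uint8, blue, green, red), "K" (3x3 intrinsics, pixels), "k1" (the pictures are not rectified: a ray, as slopes to the right and down, at radius r is drawn at 1 + k1 r^2 times it, then the intrinsics apply), "camera_from_world" (4x4, takes a point from world to camera coordinates). Camera axes: x right, y down, z forward; pixel columns grow to the right and rows downward; lengths in m; the calibration is good to about 2 mm. A picture is of the moment at which its call begins. There is no depth.
A pose or a line that the arm cannot do raises bot.PlanningError and nothing moves.
- bot.close_job(): hands the job in; it is judged then, once.
The state is a dict: "t": time; "joint_pos": joint angles; "joint_vel": joint speeds; "tau": joint torques, N m; "position": TCP position; "tool_rot": TCP orientation; "ft_force": force on the tool from outside, world axes, zero at the start; "torque": the same for the moment, N m; "gripper_width": finger opening in m; "grip_force": force on a finger pad.
Only numpy, scipy, OpenCV 4.12 (cv2) and the standard library are available. Lean on these libraries where they do the work, as an engineer would, in place of code of your own. Each camera call takes 0.05 s, during which the arm holds its last target. There are 200 camera calls.

## Working session

There is one attempt and no reset: what is moved stays moved. The work goes in short steps, each a Python script; the robot and the scene stay as the last script left them, time stands still between calls to the robot, and variables do not carry over. Pictures are saved under pics/ and viewed, at most 14 in all, crops included, and the job is handed in when it is done.

```bash
mkdir -p pics; cat > h.py <<'E'
import numpy as np, cv2
from rig import bot, open_gripper, grab, kinematics, optics
def snap(n,f=None):
    c=optics.read_camera(n)
    if f: cv2.imwrite('pics/'+f,c['pixels'])
    return c
def proj(c,P):
    P=np.atleast_2d(P); T=c['camera_from_world']
    return cv2.projectPoints(P.astype(float),cv2.Rodrigues(T[:3,:3])[0],T[:3,3],c['K'],np.array([c['k1'],0,0,0.]))[0][:,0]
def ray(c,uv):
    T=c['camera_from_world']
    n=cv2.undistortPoints(np.array([[uv]],float),c['K'],np.array([c['k1'],0,0,0.]))[0,0]
    return -T[:3,:3].T@T[:3,3], T[:3,:3].T@np.array([n[0],n[1],1])
def onz(c,uv,z):
    o,d=ray(c,uv); return o+d*(z-o[2])/d[2]
E
python3 - <<'E'
from h import *
for n in('top','side'):
    c=snap(n,n+'1.png'); print(n,c['K'][0,0],c['k1'],(-c['camera_from_world'][:3,:3].T@c['camera_from_world'][:3,3]).round(3)); print(c['camera_from_world'].round(3))
print(bot.state())
E
```

```text
top 543.3642038923026 -0.10028575235142245 [0.494 0.051 1.169]
[[ 1.400e-02 -1.000e+00 -1.000e-03  4.500e-02]
 [-9.930e-01 -1.400e-02 -1.130e-01  6.230e-01]
 [ 1.130e-01  3.000e-03 -9.940e-01  1.106e+00]
 [ 0.000e+00  0.000e+00  0.000e+00  1.000e+00]]
side 567.1737726531243 -0.10290349633770902 [ 0.574 -0.839  0.838]
[[ 0.997 -0.069 -0.018 -0.616]
 [-0.057 -0.619 -0.783  0.169]
 [ 0.043  0.782 -0.622  1.152]
 [ 0.     0.     0.     1.   ]]
{'t': 0.1, 'joint_pos': array([67.8080648 , 24.44594868,  4.23162535, 92.04914174, -1.95526846,
       63.64398246, -3.84492441]), 'joint_vel': array([ 0.04933552, -0.07041957, -0.05414042, -0.00096544,  0.06199929,
        0.01138545, -0.02178834]), 'tau': array([ 7.00423654e-03, -9.51525593e+01,  3.77079383e+00, -4.64401281e+01,
        1.96075783e-02,  6.56687582e-03,  1.05485842e-04]), 'position': array([ 0.15891172, -0.65563873,  0.23067771]), 'tool_rot': array([-1.79933161e+02,  3.42156440e-03,  1.36231930e+01]), 'ft_force': array([-0.31581739, -0.04916262, -0.14455006]), 'torque': array([ 0.01040465, -0.01561032, -0.01753828]), 'grip_force': 0.0, 'gripper_width': 0.08554159063314525}
```

View pics/top1.png

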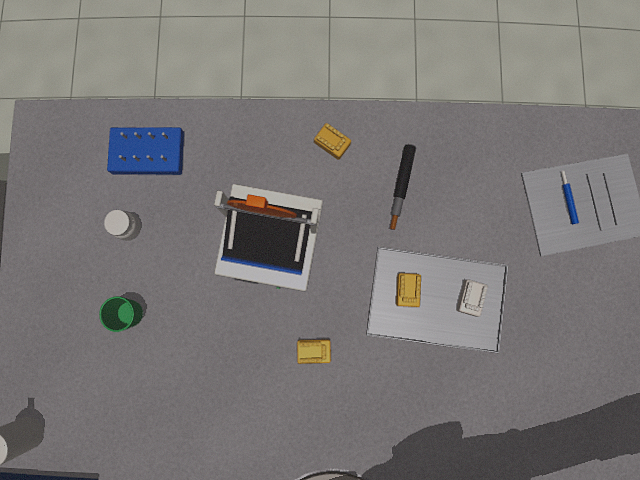

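View pics/side1.png

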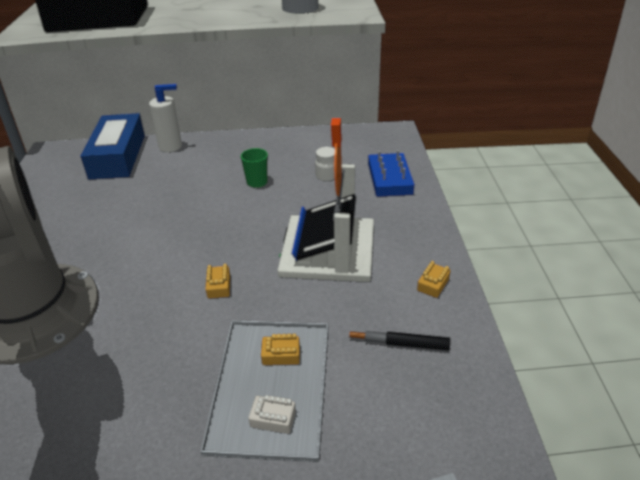

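The top view shows the yellow cast in the tray at about (409,289), the white one at (473,297), the station centred near (268,238) and the shield tab at (256,201). The side view shows the shield tab at (336,125) and the yellow cast at (281,349). I'll enlarge the tray and station for corner readings.

```bash
python3 - <<'E'
import cv2,numpy as np
a=cv2.imread('pics/top1.png'); b=cv2.imread('pics/side1.png')
z=lambda i,x,y,w,h,s:cv2.resize(i[y:y+h,x:x+w],None,fx=s,fy=s,interpolation=cv2.INTER_CUBIC)
cv2.imwrite('pics/c1.png',np.hstack([z(a,205,180,130,120,4)[:,:520],z(a,385,260,46,60,6)[:360].repeat(1,0) if 0 else cv2.copyMakeBorder(z(a,385,260,46,60,6),0,120,0,4,cv2.BORDER_CONSTANT)]))
cv2.imwrite('pics/c2.png',np.hstack([z(b,275,110,105,175,3.4),cv2.copyMakeBorder(z(b,250,325,60,50,6),0,595-300,0,0,cv2.BORDER_CONSTANT)]))
E
```

```text
(no output)
```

View pics/c1.png

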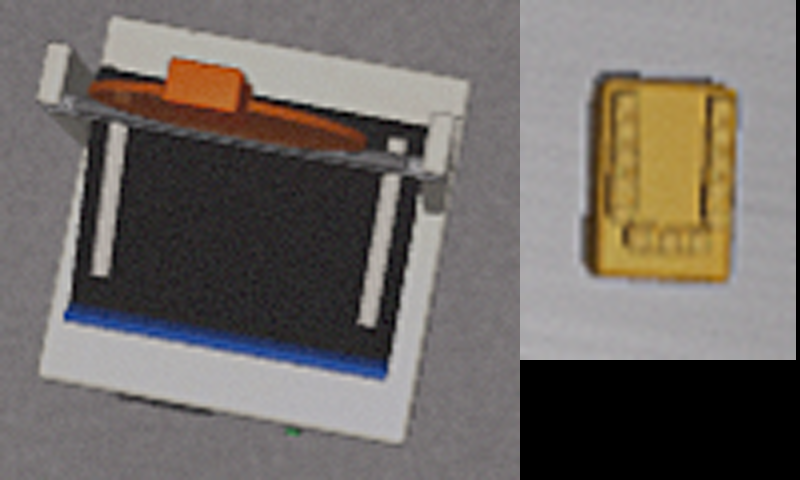

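View pics/c2.png

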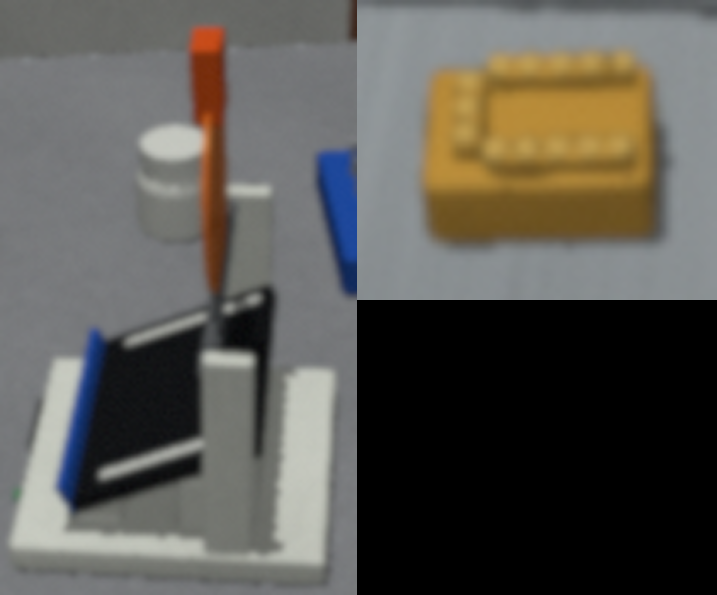

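The crops show the base's top corners at (232,184), (322,200), (306,290) and (215,274) in the top view, plus the lip ends, tab end and cast corners. I'll fit the poses with both cameras.

```bash
cat > fit.py <<'E'
from h import *
from scipy.optimize import least_squares
ct,cs=snap('top'),snap('side')
T=lambda x,y:(205+x/4,180+y/4); S=lambda x,y:(275+x/3.4,110+y/3.4)
CT=lambda x,y:(385+(x-520)/6,260+y/6); CS=lambda x,y:(250+(x-357)/6,325+y/6)
a=np.radians(25); xb=np.array([np.cos(a),0,np.sin(a)]); zb=np.array([-np.sin(a),0,np.cos(a)]); yv=np.array([0,1.,0])
bed=lambda x,y,z:np.array([0,0,.075])+x*xb+y*yv+z*zb
def tab(th,r,y,t):
    d=-np.cos(th)*xb+np.sin(th)*zb; n=np.sin(th)*xb+np.cos(th)*zb
    return bed(.065,0,.065)+r*d+y*yv+t*n
Rz=lambda w:np.array([[np.cos(w),-np.sin(w),0],[np.sin(w),np.cos(w),0],[0,0,1]])
W=lambda p,P:Rz(p[2])@P+np.array([p[0],p[1],0])
def stat(p):
    b=p[4]  # base offset along station x
    o=[]
    for c,uv,P in [
     (ct,T(108,16),np.array([.1+b,.1,.022])),(ct,T(468,82),np.array([.1+b,-.1,.022])),(ct,T(405,442),np.array([-.1+b,-.1,.022])),(ct,T(40,377),np.array([-.1+b,.1,.022])),
     (cs,S(12,548),np.array([-.1+b,-.1,.022])),(cs,S(322,566),np.array([.1+b,-.1,.022])),(cs,S(333,370),np.array([.1+b,.1,.022])),
     (ct,T(66,306),bed(-.06,.085,.012)),(ct,T(386,366),bed(-.06,-.085,.012)),
     (cs,S(98,330),bed(-.062,.085,.012)),(cs,S(72,505),bed(-.06,-.085,.0)),
     (ct,T(168,59),tab(p[3],.166,.015,-.009*0+.009)),(ct,T(243,67),tab(p[3],.166,-.015,.009)),
     (ct,T(165,103),tab(p[3],.166,.015,-.009)),(ct,T(240,112),tab(p[3],.166,-.015,-.009)),
     (cs,S(193,50),tab(p[3],.166,-.015,-.009)),(cs,S(225,50),tab(p[3],.166,-.015,.009)),
     ]: o.append(proj(c,W(p,P))[0]-uv)
    return np.array(o)
def cast(p):
    o=[]
    for c,uv,x,y,z in [(ct,CT(605,80),1,1,.033),(ct,CT(738,87),1,-1,.033),(ct,CT(732,281),-1,-1,.033),(ct,CT(600,275),-1,1,.033),
      (cs,CS(425,188),-1,-1,.033),(cs,CS(655,188),1,-1,.033),(cs,CS(437,72),-1,1,.033),(cs,CS(650,72),1,1,.033),(cs,CS(430,238),-1,-1,.003),(cs,CS(655,240),1,-1,.003)]:
        o.append(proj(c,W(p,np.array([x*.035,y*.024,z])))[0]-uv)
    return np.array(o)
for f,p0 in ((stat,[.6,.2,-.17,1.9,0]),(cast,[.5,-.1,0])):
    r=least_squares(lambda p:f(p).ravel(),p0,loss='soft_l1'); print(f.__name__,r.x.round(4)); print(f(r.x).round(1).tolist())
E
python3 fit.py
```

```text
stat [ 0.6311  0.1439 -0.1617  1.9496  0.0027]
[[0.0, -1.0], [1.3, -1.7], [0.7, 0.5], [-1.0, 0.0], [-2.5, -0.4], [0.3, -1.0], [-0.5, -0.7], [-0.2, -0.1], [1.3, -0.5], [-1.2, -0.8], [0.1, -1.1], [0.8, -1.2], [0.7, 0.0], [-0.5, -1.1], [-0.6, -0.0], [-2.7, 0.5], [-2.7, 0.3]]
cast [ 0.5258 -0.1548 -0.0387]
[[0.1, -1.7], [0.7, -1.8], [0.6, -0.6], [-0.3, -0.7], [-1.3, -0.0], [-0.7, -1.3], [-1.9, -1.0], [0.2, -2.2], [-0.6, 2.1], [0.0, 0.5]]
```

```bash
cat >> h.py <<'E'
ST=np.array([.6311,.1439]); PSI=-.1617
a=np.radians(25)
Rz=lambda w:np.array([[np.cos(w),-np.sin(w),0],[np.sin(w),np.cos(w),0],[0,0,1]])
def bedw(x,y,z):
    l=np.array([x*np.cos(a)-z*np.sin(a),y,.075+x*np.sin(a)+z*np.cos(a)])
    return Rz(PSI)@l+np.r_[ST,0]
def tabw(th,r): return bedw(.065-r*np.cos(th),0,.065+r*np.sin(th))
BO=[180,-25,np.degrees(PSI)]
def info(m=''):
    s=bot.state(); print(m,round(s['t'],2),s['position'].round(4),s['tool_rot'].round(1),'F',s['ft_force'].round(2),'w',round(s['gripper_width'],4),'g',round(s['grip_force'],1)); return s
E
python3 - <<'E'
from h import *
ik=kinematics.inverse_kinematics
for p,o in [((.526,-.155,.006),[180,0,-2.2]),(bedw(-.021,0,.003),BO),(bedw(-.021,0,.12),BO),(tabw(1.95,.15),BO),(tabw(1.2,.15),BO),(tabw(0,.15),BO)]:
    q=ik(p,o); print(np.round(p,3), None if q is None else np.round(q,0))
open_gripper(); 
bot.movep([.526,-.155,.16],[180,0,-2.2]); info('above')
bot.servo_line([.526,-.155,.05],vel=.12); info()
snap('top','top2.png')
c=cv2.imread('pics/top2.png')[220:360,330:500]; cv2.imwrite('pics/c3.png',cv2.resize(c,None,fx=4,fy=4,interpolation=cv2.INTER_CUBIC))
E
```

```text
[ 0.526 -0.155  0.006] [ 17.  31.  -9. 117.   8.  33. -90.]
[0.611 0.147 0.069] [ -42.   25.   18.  124.   31.   14. -155.]
[0.562 0.155 0.175] [ -64.   12.   38.  126.   18.   26. -143.]
[0.654 0.14  0.311] [  16.   14.  -48.  104.   34.   50. -146.]
[0.555 0.156 0.265] [ -66.    2.   36.  121.   23.   40. -145.]
[0.528 0.161 0.098] [ -70.   20.   42.  133.   11.   13. -142.]
above 2.65 [ 0.5259 -0.1559  0.16  ] [180.   -0.   -2.3] F [-0.16  0.61 -0.16] w 0.0853 g 0.0
 3.72 [ 0.5264 -0.1551  0.0506] [ 1.8e+02 -1.0e-01 -2.2e+00] F [-0.41  0.02  0.43] w 0.0854 g 0.0
```

View pics/c3.png

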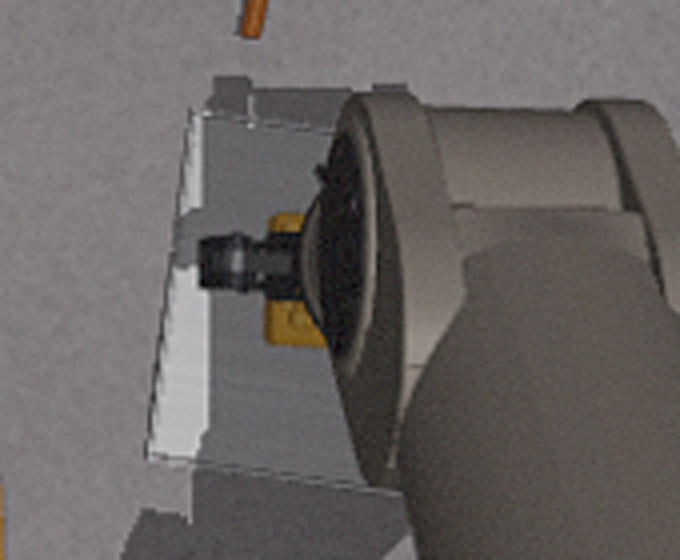

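The fingers straddle the cast and the cast is centred between them lengthwise. Joint 7 would end near its limit on the bed, so I'll regrip with a half turn, which keeps it central.

```bash
cat >> h.py <<'E'
from scipy.spatial.transform import Rotation as Ro
def flip(o): return (Ro.from_euler('xyz',o,degrees=True)*Ro.from_euler('z',180,degrees=True)).as_euler('xyz',degrees=True)
BF=flip(BO)
E
python3 - <<'E'
from h import *
o=flip([180,0,-2.2]); print(o,BF)
ik=kinematics.inverse_kinematics
bot.servo_line([.526,-.155,.1],vel=.12)
bot.movep([.526,-.155,.1],o); info()
bot.servo_line([.526,-.155,.006],vel=.1); info('down')
grab(22); info('grab')
bot.servo_line([.526,-.155,.1],vel=.08); s=info('lift'); print(s['joint_pos'].round(0))
for p,oo in [(bedw(-.021,0,.003),BF),(bedw(-.021,0,.12),BF),(tabw(1.95,.15),BF),(tabw(1.2,.15),BF),(tabw(0,.15),BF)]:
    q=ik(p,oo); print(None if q is None else np.round(q,0))
E
```

```text
[-180.     0.   177.8] [-180.           25.          170.73527245]
 6.78 [ 0.526  -0.1549  0.0999] [180.   -0.  177.8] F [-0.9  -0.36  0.35] w 0.0853 g 0.0
down 7.88 [ 0.5264 -0.1551  0.0065] [-180.     0.   177.8] F [-0.36  0.05  0.12] w 0.0853 g 0.0
grab 8.31 [ 0.5262 -0.1552  0.0064] [-180.     0.   177.8] F [-1.92 -0.12  6.77] w 0.0472 g 23.6
lift 9.63 [ 0.5257 -0.1549  0.0995] [180.   -0.  177.8] F [-0.11  0.09 -1.04] w 0.0476 g 23.0
[ 52.  32. -54. 112.  33.  52.  69.]
[-13.  25. -17. 122.  60.  25.  -0.]
[ 10.  15. -46. 122.  49.  38.  10.]
[ 27.  18. -62. 104.  41.  54.  29.]
[ 32.  11. -69. 117.  39.  47.  22.]
[-11.  17. -26. 129.  60.  29.  -6.]
```

```bash
python3 - <<'E'
from h import *
bot.servo_line([.526,-.155,.2],vel=.2)
bot.movep(bedw(-.021,0,.16),BF); info('approach')
bot.servo_line(bedw(-.021,0,.025),vel=.1); s=info('near'); print(s['joint_pos'].round(0))
snap('top','top3.png'); c=snap('side','side3.png')
x=cv2.imread('pics/top3.png')[170:310,190:360]; y=cv2.imread('pics/side3.png')[140:300,230:400]
cv2.imwrite('pics/c4.png',np.hstack([cv2.resize(x,(400,330),interpolation=cv2.INTER_CUBIC),cv2.resize(y,(400,330),interpolation=cv2.INTER_CUBIC)]))
E
```

```text
approach 11.48 [0.5457 0.1567 0.2105] [-179.9   24.9  170.7] F [ 0.46 -0.43 -2.28] w 0.0474 g 23.2
near 12.98 [0.602  0.1488 0.0893] [180.   25.  170.7] F [ 0.6   0.76 -2.26] w 0.048 g 23.2
[ 14.  30. -51. 121.  71.  40.  -6.]
```

View pics/c4.png

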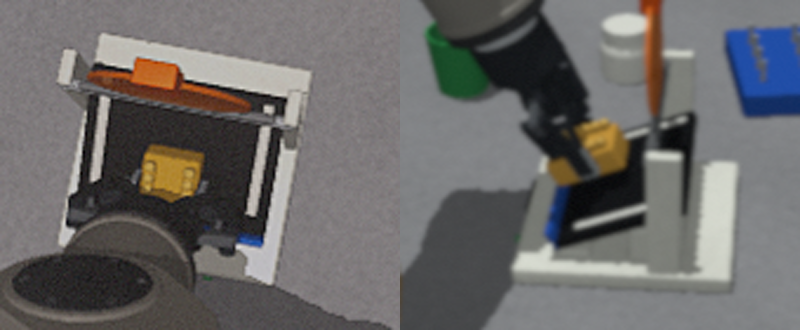

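The cast hangs square over the bed, with its upper edge at about (255,232) in the top image. I'll check that against the prediction, then lower it with force checks.

```bash
python3 - <<'E'
from h import *
c=snap('top'); s=snap('side')
pt=proj(c,np.array([bedw(.014,.024,.052),bedw(.014,-.024,.052)])); ps=proj(s,np.array([bedw(-.056,-.024,.022),bedw(.014,-.024,.022),bedw(-.056,-.024,.052)]))
print(((pt-[190,170])*[2.353,2.357]).round(0), ((ps-[230,140])*[2.353,2.0625]+[400,0]).round(0))
f0=info()['ft_force']; zb=bedw(0,0,1)-bedw(0,0,0)
for z in [.012,.008,.006,.005,.004,.003,.002,.001,0,-.001]:
    bot.servo_line(bedw(-.021,0,z),vel=.06 if z>.01 else .02)
    bot.dwell(.15); f=(bot.state()['ft_force']-f0)@zb; print(z,f.round(2))
    if f>3.5: break
info()
snap('top','top4.png'); snap('side','side4.png')
x=cv2.imread('pics/top4.png')[170:310,190:360]; y=cv2.imread('pics/side4.png')[140:300,230:400]
cv2.imwrite('pics/c5.png',np.hstack([cv2.resize(x,(400,330),interpolation=cv2.INTER_CUBIC),cv2.resize(y,(400,330),interpolation=cv2.INTER_CUBIC)]))
E
```

```text
[[144. 150.]
 [202. 160.]] [[557. 188.]
 [625. 169.]
 [542. 167.]]
 13.18 [0.602  0.1486 0.0892] [-180.    25.   170.7] F [-0.66  0.39 -2.51] w 0.0477 g 23.2
0.012 0.19
0.008 -0.3
0.006 0.75
0.005 -0.41
0.004 2.38
0.003 3.51
 15.8 [0.6111 0.1473 0.0689] [180.   25.  170.7] F [-1.33  0.11  1.06] w 0.0473 g 23.7
```

View pics/c5.png

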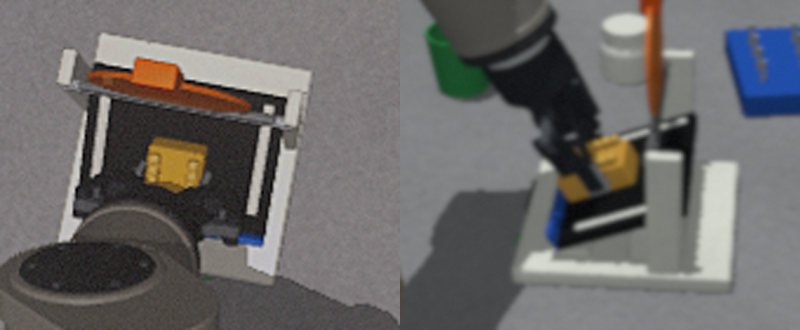

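```bash
python3 - <<'E'
from h import *
open_gripper(); info('open')
bot.servo_line(bedw(-.021,0,.13),vel=.12)
bot.servo_line(bedw(-.12,0,.2),vel=.25);info('back')
snap('top','top5.png'); snap('side','side5.png')
x=cv2.imread('pics/top5.png')[180:300,205:335]; y=cv2.imread('pics/side5.png')[140:290,260:390]
cv2.imwrite('pics/c6.png',np.hstack([cv2.resize(x,(390,360),interpolation=cv2.INTER_CUBIC),cv2.resize(y,(390,360),interpolation=cv2.INTER_CUBIC)]))
E
```

```text
open 16.37 [0.6111 0.1471 0.0688] [-180.    25.   170.7] F [-0.28  0.31  0.59] w 0.0855 g 0.0
back 18.21 [0.4406 0.1748 0.2057] [-180.    25.1  170.7] F [ 0.45 -0.7   0.36] w 0.0852 g 0.0
```

View pics/c6.png

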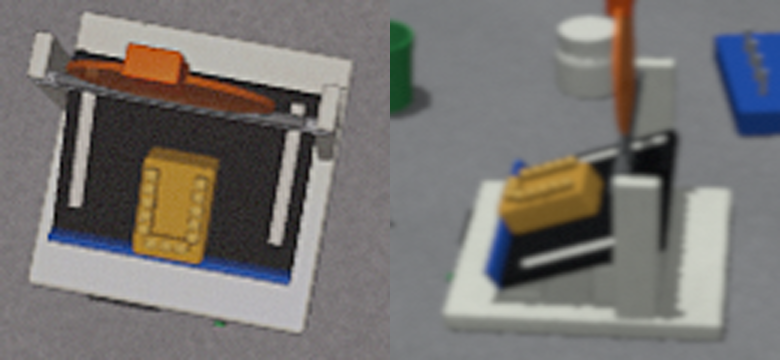

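The cast sits flat and square on the bed, its lower end by the lip, midway between the lines. Next I'll check the x position numerically and move to the tab.

```bash
cat >> h.py <<'E'
def tcp(th,r=.152,back=0): return bedw(.065-r*np.cos(th),0,.065+r*np.sin(th)-.019+back)
E
python3 - <<'E'
from h import *
c=snap('top')
for x in(-.025,-.018,-.013):
    p=proj(c,np.array([bedw(x-.035,.024,.03),bedw(x-.035,-.024,.03),bedw(-.06,.085,.012),bedw(-.06,-.085,.012)])); print(x,((p-[205,180])*3).round(0).tolist())
bot.servo_line(bedw(-.1,0,.29),vel=.2); info()
bot.movep(tcp(1.95,back=.07),BF); s=info('pre'); print(s['joint_pos'].round(0))
for th in np.linspace(1.95,0,9):
    q=kinematics.inverse_kinematics(tcp(th),BF); print(round(th,2), None if q is None else np.round(q,0))
snap('top','top6.png'); snap('side','side6.png')
x=cv2.imread('pics/top6.png')[160:300,190:340]; y=cv2.imread('pics/side6.png')[60:220,260:420]
cv2.imwrite('pics/c7.png',np.hstack([cv2.resize(x,(386,360),interpolation=cv2.INTER_CUBIC),cv2.resize(y,(360,360),interpolation=cv2.INTER_CUBIC)]))
E
```

```text
-0.025 [[131.0, 254.0], [202.0, 267.0], [49.0, 229.0], [293.0, 273.0]]
-0.018 [[133.0, 244.0], [203.0, 257.0], [49.0, 229.0], [293.0, 273.0]]
-0.013 [[134.0, 238.0], [204.0, 250.0], [49.0, 229.0], [293.0, 273.0]]
 19.01 [0.4207 0.1779 0.2945] [-180.    24.9  170.7] F [ 0.18 -0.81 -0.65] w 0.0852 g 0.0
pre 19.9 [0.6319 0.144  0.3578] [180.   24.9 170.7] F [0.18 0.69 1.15] w 0.0854 g 0.0
[ 29.  13. -63. 102.  33.  56.  34.]
1.95 [ 25.  19. -59. 104.  42.  53.  28.]
1.71 [ 26.  16. -60. 108.  40.  50.  27.]
1.46 [ 26.  13. -61. 113.  39.  48.  25.]
1.22 [ 25.  12. -62. 117.  40.  45.  21.]
0.98 [ 24.  12. -61. 121.  43.  43.  15.]
0.73 [ 20.  14. -60. 124.  49.  41.   8.]
0.49 [ 16.  17. -56. 127.  56.  39.  -0.]
0.24 [  9.  20. -50. 128.  63.  37.  -7.]
0.0 [  3.  23. -41. 129.  70.  34. -14.]
```

View pics/c7.png

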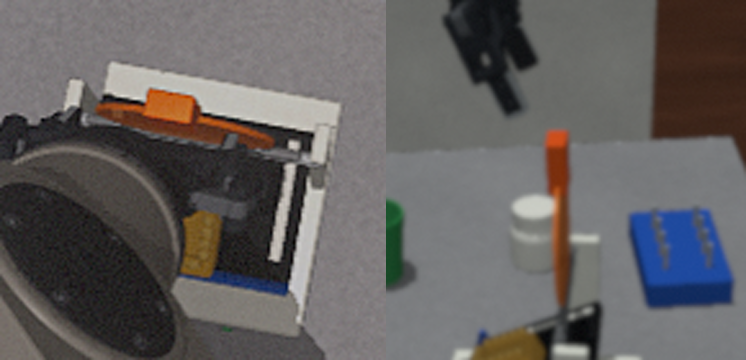

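The cast lies at bed x ≈ −23 mm and y ≈ 0, which is good. The fingers line up with the tab, so I'll go in, pinch it and swing.

```bash
python3 - <<'E'
from h import *
bot.servo_line(tcp(1.95),vel=.06); info('at')
grab(20); bot.dwell(.2); s=info('grab')
snap('side','side7.png'); y=cv2.imread('pics/side7.png')[60:220,260:420]
if .025<s['gripper_width']<.035:
    for th in np.linspace(1.95,1.35,5)[1:]:
        bot.servo_line(tcp(th),vel=.06); info(round(th,2))
snap('side','side8.png'); z=cv2.imread('pics/side8.png')[60:220,260:420]
cv2.imwrite('pics/c8.png',np.hstack([cv2.resize(i,(360,360),interpolation=cv2.INTER_CUBIC) for i in (y,z)]))
E
```

```text
at 21.32 [0.6616 0.1391 0.2964] [180.   25.  170.7] F [0.72 1.35 0.57] w 0.0849 g 0.0
grab 22.06 [0.6615 0.1391 0.2961] [180.   25.  170.7] F [-1.58  1.48  2.58] w 0.0294 g 25.0
1.8 22.64 [0.6389 0.1429 0.2928] [180.   25.  170.8] F [-1.5   4.29  2.33] w 0.0297 g 25.4
1.65 23.18 [0.6173 0.1465 0.2865] [180.   25.  170.8] F [-2.29  5.53  3.1 ] w 0.0295 g 25.8
1.5 23.71 [0.5968 0.15   0.2769] [180.   25.  170.8] F [-2.15  6.77  2.48] w 0.0295 g 26.3
1.35 24.24 [0.578  0.1531 0.2644] [180.   25.  170.8] F [-1.32  7.31  0.73] w 0.0296 g 26.7
```

View pics/c8.png

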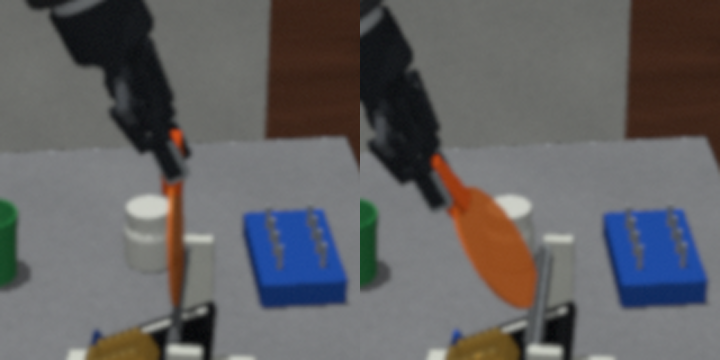

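The shield follows the pinch smoothly. A sideways force is building slowly, so I'll let the target yield to it while continuing down.

```bash
python3 - <<'E'
from h import *
yb=Rz(PSI)@np.array([0,1,0]); off=0.001
for th in list(np.linspace(1.35,.1,9)[1:])+[.05,.02,0.,-.01]:
    bot.servo_line(tcp(th)+off*yb,vel=.06); s=info(round(th,2)); F=s['ft_force']
    off=np.clip(off+.0002*(F@yb),-.006,.006)
    if np.linalg.norm(F)>20: print('stop');break
print(off)
snap('top','top9.png'); snap('side','side9.png')
x=cv2.imread('pics/top9.png')[160:310,190:340]; y=cv2.imread('pics/side9.png')[140:290,240:390]
cv2.imwrite('pics/c9.png',np.hstack([cv2.resize(i,(360,360),interpolation=cv2.INTER_CUBIC) for i in (x,y)]))
E
```

```text
1.19 24.83 [0.561  0.1561 0.2484] [-180.    25.   170.7] F [-4.2   3.22  1.11] w 0.0301 g 27.6
1.04 25.38 [0.5467 0.1587 0.23  ] [-180.    25.   170.7] F [ 0.3  -0.94 -1.97] w 0.0297 g 27.7
0.88 25.92 [0.535  0.1606 0.2096] [-180.    25.   170.7] F [ 1.4  -3.47 -2.3 ] w 0.0299 g 27.9
0.73 26.46 [0.5265 0.162  0.1876] [180.   25.  170.7] F [ 1.62  1.98 -1.51] w 0.0298 g 28.4
0.57 27.0 [0.5215 0.1629 0.1643] [-180.    25.   170.7] F [ 1.05  0.45 -1.53] w 0.0294 g 28.8
0.41 27.54 [0.5203 0.1631 0.1407] [-180.    25.   170.7] F [-0.5   0.73 -0.48] w 0.03 g 29.2
0.26 28.08 [0.5227 0.1628 0.1171] [-180.    25.   170.7] F [-0.71 -1.09 -1.15] w 0.0297 g 29.4
0.1 28.62 [0.5286 0.1618 0.0942] [-180.    25.   170.7] F [-0.46 -0.87 -1.8 ] w 0.0296 g 29.5
0.05 28.9 [0.5312 0.1613 0.0871] [180.   25.  170.7] F [-1.47  0.35 -2.09] w 0.0297 g 29.5
0.02 29.15 [0.533  0.161  0.0828] [180.   25.  170.7] F [-1.05 -0.39  0.13] w 0.0294 g 29.6
0.0 29.4 [0.5343 0.1608 0.0799] [180.   25.  170.7] F [-1.41  0.89 -0.38] w 0.0296 g 29.6
-0.01 29.65 [0.5349 0.1607 0.0785] [180.   25.  170.7] F [-2.11  1.08 -1.14] w 0.0296 g 29.7
0.001140914884278066
```

View pics/c9.png

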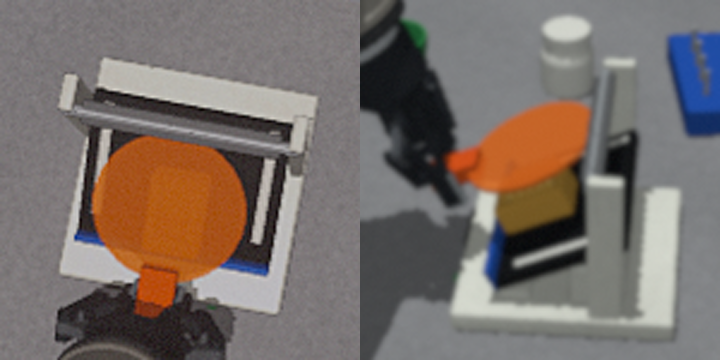

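The shield is nearly down and the cast is visible beneath it. No end stop has been felt yet, so I'll keep going gently until it is.

```bash
python3 - <<'E'
from h import *
yb=Rz(PSI)@np.array([0,1,0])
for th in [-.02,-.03,-.04,-.05,-.06,-.07,-.08]:
    bot.servo_line(tcp(th)+.001*yb,vel=.03); bot.dwell(.1); s=info(th)
    if s['ft_force'][2]>6: break
open_gripper(); bot.dwell(.2); info('open')
p=s['position']; zb=bedw(0,0,1)-bedw(0,0,0); xb=bedw(1,0,0)-bedw(0,0,0)
bot.servo_line(p+.09*zb,vel=.1); bot.servo_line(p+.15*zb-.08*xb,vel=.15); info('away')
c=snap('top'); d=snap('side')
# compare predicted tab corner pixels for angles
for th in (0,.05,.1): print(th,[proj(k,np.array([bedw(.065-.166*np.cos(th)+.009*np.sin(th),y,.065+.166*np.sin(th)+.009*np.cos(th)) for y in(.015,-.015)])).round(1).tolist() for k in(c,d)])
cv2.imwrite('pics/top10.png',c['pixels'])
x=c['pixels'][170:320,200:350]; y=d['pixels'][140:290,240:390]
cv2.imwrite('pics/c10.png',np.hstack([cv2.resize(i,(390,390),interpolation=cv2.INTER_CUBIC) for i in (x,y)]))
E
```

```text
-0.02 30.1 [0.5356 0.1606 0.0772] [180.   25.  170.7] F [-1.64  1.27 -0.47] w 0.0293 g 29.6
-0.03 30.45 [0.5362 0.1604 0.0758] [180.   25.  170.7] F [-1.75  1.68 -0.32] w 0.0295 g 29.6
-0.04 30.8 [0.5369 0.1602 0.0744] [-180.    25.   170.7] F [-2.87  0.63 -1.71] w 0.0294 g 29.6
-0.05 31.15 [0.5376 0.1602 0.0731] [180.   25.  170.7] F [-4.14  1.27  1.75] w 0.0297 g 29.9
-0.06 31.5 [0.5381 0.1602 0.0723] [-180.    25.1  170.8] F [-15.26  -0.61  21.76] w 0.0298 g 33.0
open 32.28 [0.5383 0.1601 0.0718] [180.   25.  170.7] F [ 0.02 -0.52  0.72] w 0.0857 g 0.0
away 34.16 [0.4044 0.1819 0.1745] [180.   25.  170.7] F [-0.12 -0.32 -0.2 ] w 0.0856 g 0.0
0 [[[246.7, 292.6], [261.7, 295.3]], [[270.4, 209.2], [268.1, 217.4]]]
0.05 [[[246.0, 294.0], [261.1, 296.7]], [[268.8, 206.3], [266.5, 214.5]]]
0.1 [[[245.2, 295.2], [260.4, 297.9]], [[267.4, 203.4], [265.0, 211.5]]]
```

View pics/c10.png

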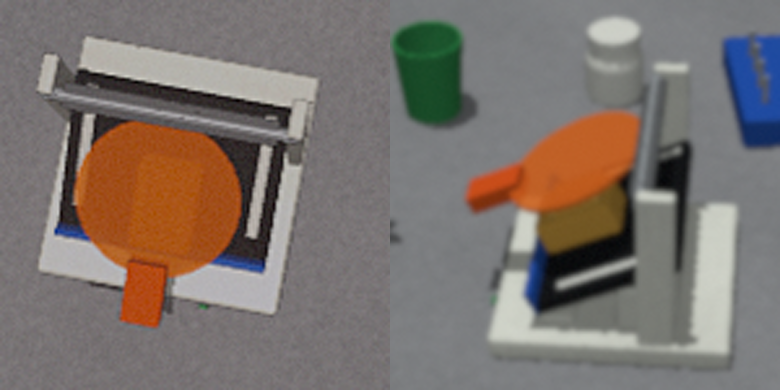

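The stop was clearly felt at the end of travel. The shield is down and parallel to the bed, the cast is in place under it, and the robot is clear. Handing in.

```bash
python3 -c "
from h import *
print(bot.close_job()); info()"
```

```text
the job is handed in; nothing more can be done
None
the job is handed in; nothing more can be done
```

I set the yellow cast teeth up on the sloping bed by the blue lip and midway between the lines, let go of it, swung the shield slowly down to its stop, and handed the job in at about 34 s; no verdict was returned.

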